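# File a cutting pattern and shut the pattern drawer

## Robot

A 6-joint arm with a two-finger parallel gripper is mounted at the origin on the work surface. World frame = base frame: x ahead of the robot, y to its left, z up, the work surface at z = 0. Lengths are in m, angles in rad, forces in N, time in s.
With the tool pointing down it reaches from about 0.425 to 0.95 m from the base axis. Payload 3.5 kg.
Tool frame: the origin (TCP) lies between the finger pads; the fingertips stand 19 mm ahead of it and the grasp point (between the pads) is the TCP (r.tcp_to_tips is the distance from the TCP to the fingertips, in m); z points along the fingers, y is the direction in which the jaws open and shut (so a half turn about z gives the same grasp; the last joint's range is limited). The gripper opens to 85 mm and grips with 20 to 120 N. Pads are 22 mm wide; open, the fingers measure 114 mm over their backs; the gripper's body (76 mm by 85 mm) begins 54 mm behind the grasp point. The pads swing forward as they close: fully open they stand 13 mm farther back than shut.
Start: joints at [-1.298, 0.286, 1.577, -0, 1.279, -0.15], TCP at [0.277, -0.616, 0.227] pointing down, gripper open.
Joint ranges: [-2.77, 2.77], [-0.9, 2.22], [0.21, 2.48], [-1.53, 4.67], [0.24, 2.81], [-2.84, 2.84]. Speed limits (rad/s): [2.79, 2.79, 3.14, 3.14, 3.14, 3.14].

## Interface

Orientations are given as a rotation vector (axis times angle).
In Python, from cell import monitor, imaging, ticket, spotter, r gives the robot as it stands.
- The arm moves only by the shell command python3 -m handwheel 'ROWS' [FORCE]. ROWS is JSON, a list that holds one entry, the list of rows, each a list of 7 numbers: the finger opening in m, from 0 to 0.0854, then the shift along the tool's x, y, z in m, then the turn, a rotation vector about the tool's x, y, z in degrees. A call has 1 to 20 rows; each row shifts and turns the commanded pose from where the row before left it, along the tool's axes as they then stand; what a row does not reach is not made up. A row lasts 1/10 s, in which the tool goes at most 50 mm and 8.59 degrees, less where a joint would pass 70% of its speed; a pose out of reach is approached as far as the arm can. A call with a gripper value outside its range is refused whole. The fingers move at their own pace and stop on an object; FORCE is the grip in N (left out, the last holds). Time passes only in rows, so rows that do not move let the fingers close. It gives the time, the measured TCP pose, the force and the opening at its end, in the units of the state.
- monitor.observe(): the state, without advancing time (a new reading comes with each control period).
- imaging.snapshot(name): name is "scene" or "top" or "wrist"; returns a dict with "frame" (400x640x3 uint8, blue, green, red), "fx", "fy", "cx", "cy" (pixels), "origin" and "attitude" of the camera in the world. Camera axes: x right, y down, z forward; pixel columns grow to the right and rows downward; lengths in m; the calibration is good to about 2 mm. A picture is of the moment at which its call begins. There is no depth.
- ticket.sign_off(): hands the job in, once; it reports no verdict.
Trained networks look in a picture, given as the dict that the camera call returned (one of the last four; its "shot" number tells which), for a name from the list of things; names that differ only in an ending like _2 or _b are one class to them, and where a whole thing is asked for, a point or a joint stands for the part that bears it (a point fixed in the world has none). Each returns a list of dicts, best first, with "conf" (0 to 1); they miss things now and then, are a little off and sometimes report something else, mostly with a low value. They report only what shows in the picture. A call takes as long as a camera call.
- spotter.spot_in(name, picture): "centre" ([row, column] in pixels, amid what is visible of it).
The state is a dict: "time": time; "joint_pos": joint angles; "qd": joint speeds; "joint_torque": joint torques, N m; "ee_pos": TCP position; "eef_rot": TCP orientation; "ft_force": force on the tool from outside, world axes, zero at the start; "torque": the same for the moment, N m; "width": opening from 0.0 (shut) to 1.0 (fully open).
Only numpy, scipy, OpenCV 4.12 (cv2) and the standard library are available. Lean on these libraries where they do the work, as an engineer would, in place of code of your own. Each camera call takes 0.05 s, during which the arm holds its last target.

## Task

Put the red bag-flap pattern away: lift it out of the bench stand, lower it (do not drop it) on edge into the one empty slot of the open pattern drawer until it stands on the drawer floor, and let go of it. Then push the drawer fully home so that it seats in its catch, without slamming it. Leave the yellow pattern in the stand and everything else on the bench where it is.

Things in the scene. Friction and masses are not known exactly. Their poses are not given: they have to be found in the camera images.
- pattern: The pattern to file: stiff red acrylic plate 6 mm thick, about 70 g, standing on edge in a groove of the stand (which one varies). Lower part 130 long (x), 55 mm high; above it, mid-length, a tab 70 long up to 85 mm total height: grip it there, from above, across the 6 mm. Small dark stitch holes. Origin: middle of the bottom edge; x along, y across, z up. Same either way round.
- other_pattern: A second pattern of the same shape and size, yellow, in the other groove of the stand. It stays there.
- stand: Fixed wooden block on the bench, 110 (x) by 130 (y) by 30 mm high, two grooves along x at y = +35 and -35 mm, each 8 wide and 22 mm deep (plates stand 8 mm above the table): draw a plate straight up to free it. Origin: centre of the underside.
- chest: Fixed plywood chest, 280 wide (y), 210 deep (x), 180 mm high; two drawers with teal fronts towards the robot, a steel bar handle on each. Origin: centre of the underside; drawers open to its -x and shut to its +x. The upper one, with the 104 mm high front, is the pattern drawer and starts open; the lower, shallow one is shut and stays so.
- pattern_drawer (a joint): Opening of the pattern drawer, m: 0 is home at its stop, 0.19 fully out. Starts 0.160 to 0.185 open, slides along the chest's x, needs about 2 N (moved slowly) and stays where it is left. A sprung roller catch resists with about 6 N more between 16 and 6.5 mm from home; past that it draws the drawer in and holds it at 0.
- drawer_slot (a point): Centre of the empty slot on the pattern drawer's floor, 72 mm above the table; a filed plate's origin comes here. x along the slot (the shutting direction), y across, z up; moves with the drawer. A wooden comb at each end of the slot guides the plate's ends: 9 mm wide, 140 mm long over all, combs 50 mm above the floor, top 14 mm flared to 17 mm wide. Drawer side walls: 54 mm above the floor.
- drawer_front (a point): Point on the outer, robot-facing face of the pattern drawer's front panel, mid-width, 141 mm above the table, 24 mm below its top edge: a flat place to push, above the handle. Panel 276 mm wide, 61 to 165 mm above the table, 16 mm thick; outer face 94 mm from drawer_slot, along x. When home it stands 16 mm proud of the chest's body. Axes as drawer_slot.
- filed_plates (a point): Middle of the row of six slots, on the pattern drawer's floor, 16 mm to one side (-y) of the empty slot. The slots are 32 mm apart; the other five hold filed plates of other colours, at most 51 mm high above the floor and held fast, so fingers that grip a tab pass over them. Axes as drawer_slot.
- drawer_handle (a point): Middle of the pattern drawer's steel bar handle, 120 mm long along y, 35 mm in front of the panel and 88 mm above the table. It can be pushed too.
- mallet: Hammer with a wooden handle, 260 mm long, lying on the left. Not to be moved.
- awl: Awl with a red handle, 170 mm long, lying between the stand and the drawer. Not to be moved.
- bone_folder: Flat ivory-coloured bone folder 155 mm long, 6 mm thick, lying in front of or under the open drawer. Not to be moved.
- glue_pot: White square glue pot, 70 mm wide, with a blue brush cap, 153 mm high over all. Not to be moved.
- rivet_jar: Jar of rivets, 64 mm diameter, 75 mm high. Not to be moved.
- thread_spool: Orange thread spool, 52 mm diameter, 63 mm high. Not to be moved.
- punch_pliers: Steel revolving punch pliers, about 190 mm long, lying on the right. Not to be moved.

How it is judged:
By the outcome, as a careful person would: the job done as asked, in the order asked, and still so for the second after the job is handed in, with the robot touching nothing.
It also fails if it takes over 59 s, if anything falls off the work surface, if the arm or the gripper's body presses on something with over 40 N, if the wrist force passes 120 N, or if a joint passes its speed limit or range.

## Working session

There is one attempt and no reset: what is moved stays moved. The work goes in short steps, Python scripts to look and compute and a shell command to move; the robot and the scene stay as the last step left them, time stands still between calls to the robot, and variables do not carry over. Pictures are saved under pics/ and viewed, and the job is handed in when it is done.

```bash
ls; mkdir -p pics; cat > h.py <<'E'
from cell import monitor, imaging, ticket, spotter, r
import numpy as np, cv2
from scipy.spatial.transform import Rotation as R
np.set_printoptions(precision=4,suppress=True)
def rot(a):
    a=np.array(a,float)
    return a if a.shape==(3,3) else (R.from_rotvec(a).as_matrix() if a.size==3 else R.from_quat(a).as_matrix())
def ray(p,row,col):
    d=np.array([(col-p['cx'])/p['fx'],(row-p['cy'])/p['fy'],1.])
    return np.array(p['origin']),rot(p['attitude'])@d
def at_z(p,row,col,z):
    o,d=ray(p,row,col); return o+d*(z-o[2])/d[2]
def proj(p,X):
    c=rot(p['attitude']).T@(np.array(X)-np.array(p['origin']))
    return np.array([p['fy']*c[1]/c[2]+p['cy'],p['fx']*c[0]/c[2]+p['cx']])
E
python3 - <<'E'
from h import *
s=monitor.observe(); print(s)
for n in ['scene','top','wrist']:
    p=imaging.snapshot(n); cv2.imwrite(f'pics/{n}0.png',p['frame'])
    print(n,p['fx'],p['cx'],p['cy'],p['origin'],p['attitude'])
    if n!='wrist':
        for t in ['pattern','other_pattern','stand','drawer_slot','drawer_front','filed_plates','drawer_handle','chest']:
            print(t,[(np.round(x['centre'],1),round(x['conf'],2)) for x in spotter.spot_in(t,p)[:3]])
E
```

```text
pics
{'time': 0.0, 'joint_pos': array([-1.298 ,  0.2872,  1.5782,  0.    ,  1.2786, -0.15  ]), 'qd': array([-0.002 , -0.    , -0.0009, -0.0014, -0.0025, -0.0011]), 'joint_torque': array([ -0.0004, -40.5976, -29.2628,  -0.0001,   0.0058,  -0.    ]), 'ee_pos': array([ 0.2768, -0.6149,  0.2252]), 'eef_rot': array([-3.0694, -0.6587,  0.0002]), 'ft_force': array([ 0.8723, -0.1091, -0.3511]), 'torque': array([-0.0285,  0.0176, -0.0119]), 'width': 1.0037972160090811}
scene 424.11409668964177 329.9748886958386 198.64814071304804 [ 1.0582 -0.7209  0.7866] [-2.1648 -0.6288  0.2994]
pattern [(array([163.8, 345.4]), 0.55), (array([232.9, 255.2]), 0.53)]
other_pattern []
stand [(array([172.2, 339.6]), 0.94), (array([257.7, 319.9]), 0.66)]
drawer_slot [(array([236.1, 253.7]), 0.94)]
drawer_front [(array([230. , 253.6]), 0.87)]
filed_plates [(array([233.7, 254.9]), 0.67)]
drawer_handle [(array([233.2, 250.4]), 0.71)]
chest [(array([256.2, 320.8]), 0.62)]
top 400.86932390861574 326.33556631640914 201.7051270806113 [0.4982 0.0002 1.1162] [-2.1389  2.1919 -0.0947]
pattern [(array([244.3, 239.3]), 0.8)]
other_pattern [(array([242.2, 208.7]), 0.61)]
stand [(array([245.7, 227.7]), 0.73)]
drawer_slot [(array([220.4, 402.5]), 0.67)]
drawer_front [(array([220.4, 402.4]), 0.83)]
filed_plates [(array([220.4, 399.6]), 0.95)]
drawer_handle [(array([216.7, 399.8]), 0.67)]
chest [(array([168.7, 401.4]), 0.84), (array([267.2, 313.6]), 0.4)]
wrist 276.7580580705949 319.30233508589953 200.22688528745644 [ 0.3475 -0.5826  0.3741] [ 2.413  -1.5612 -0.2418]
```

View pics/scene0.png

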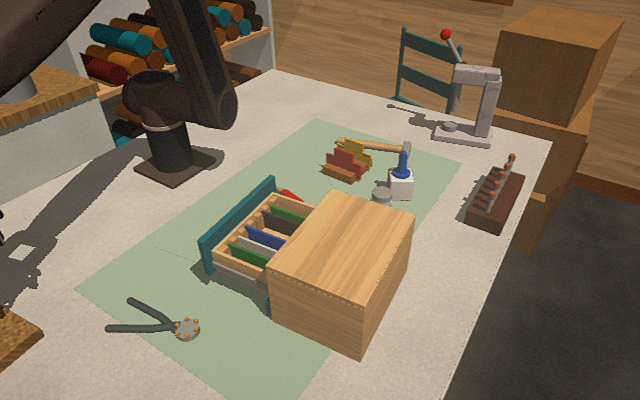

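View pics/top0.png

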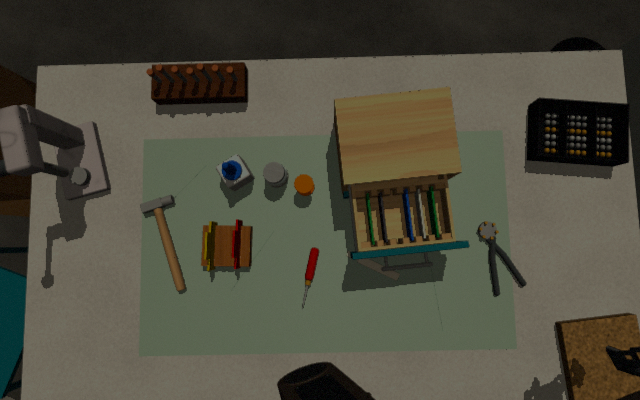

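```bash
python3 - <<'E'
import cv2
a=cv2.imread('pics/top0.png')
cv2.imwrite('pics/top0a.png',cv2.resize(a[190:300,180:290],None,fx=5,fy=5,interpolation=cv2.INTER_CUBIC))
cv2.imwrite('pics/top0b.png',cv2.resize(a[110:300,320:480],None,fx=3,fy=3,interpolation=cv2.INTER_CUBIC))
E
```

```text
(no output)
```

The top view shows the red pattern standing in the stand's right groove (row 244, col 238) and the yellow one on its left (col 208). The drawer is open at around (220, 402), with an empty slot near col 393.

View pics/top0a.png

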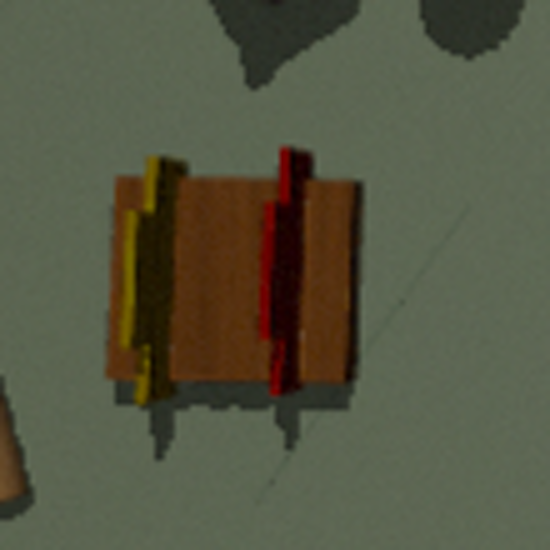

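View pics/top0b.png

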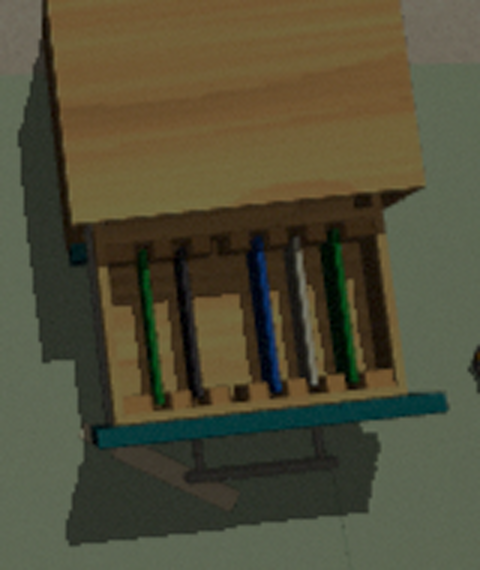

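```bash
python3 - <<'E'
from h import *
p=imaging.snapshot('top')
f=p['frame'].astype(int); b,g,rr=f[...,0],f[...,1],f[...,2]
# bright red = top edge
m=(rr>110)&(g<60)&(b<60)
ys,xs=np.nonzero(m[215:275,215:250]); ys+=215; xs+=215
for y in range(ys.min(),ys.max()+1):
    c=xs[ys==y]; print(y,c.min() if len(c) else None,c.max() if len(c) else None,end=' | ')
print()
def A(n,row,col,z): print(n,at_z(p,row,col,z))
A('tab far',190+203/5-.5,180+269/5-.5,.093);A('tab near',190+338/5-.5,180+266/5-.5,.093)
A('sh far',190+150/5-.5,180+286/5-.5,.063);A('sh near',190+393/5-.5,180+275/5-.5,.063)
def C(n,x,y,z): A(n,110+y/3-.5,320+x/3-.5,z)
C('frontL outer',97,445,.165);C('frontR outer',447,411,.165)
C('frontL in',97,429,.165);C('frontR in',447,394,.165)
C('notch far',222,240,.122);C('notch near',242,394,.122)
for n,x0,y0,x1,y1 in [('g',144,248,160,400),('k',182,248,199,395),('b',258,238,277,388),('w',296,236,315,382),('g2',334,230,352,380)]:
    C(n+'f',x0,y0,.123);C(n+'n',x1,y1,.123)
C('chest nearL',77,222,.18);C('chest nearR',425,186,.18)
E
```

```text
223 236 236 | 224 None None | 225 None None | 226 None None | 227 None None | 228 None None | 229 None None | 230 None None | 231 None None | 232 None None | 233 None None | 234 None None | 235 None None | 236 None None | 237 None None | 238 None None | 239 None None | 240 None None | 241 None None | 242 None None | 243 None None | 244 None None | 245 None None | 246 None None | 247 None None | 248 None None | 249 None None | 250 None None | 251 232 232 | 
tab far [0.5327 0.2498 0.093 ]
tab near [0.4643 0.2514 0.093 ]
sh far [0.5613 0.2481 0.063 ]
sh near [0.4348 0.2541 0.063 ]
frontL outer [ 0.4584 -0.047   0.165 ]
frontR outer [ 0.4784 -0.3215  0.165 ]
frontL in [ 0.4708 -0.0474  0.165 ]
frontR in [ 0.4916 -0.3223  0.165 ]
notch far [ 0.6231 -0.1581  0.122 ]
notch near [ 0.4953 -0.1693  0.122 ]
gf [ 0.6179 -0.093   0.123 ]
gn [ 0.492  -0.1018  0.123 ]
kf [ 0.6171 -0.1245  0.123 ]
kn [ 0.4953 -0.1339  0.123 ]
bf [ 0.6239 -0.1878  0.123 ]
bn [ 0.4995 -0.198   0.123 ]
wf [ 0.6247 -0.2194  0.123 ]
wn [ 0.5037 -0.2293  0.123 ]
g2f [ 0.6289 -0.251   0.123 ]
g2n [ 0.5046 -0.2596  0.123 ]
chest nearL [ 0.6329 -0.0358  0.18  ]
chest nearR [ 0.6544 -0.3095  0.18  ]
```

```bash
python3 -m handwheel '[[[0.05,0,0,-0.02,0,0,6.5],[0.05,0,0,-0.02,0,0,6.5],[0.05,0,0,-0.02,0,0,6.5],[0.05,0,0,-0.02,0,0,6.5],[0.05,0.02,-0.04,0,0,0,0],[0.05,0.02,-0.045,0,0,0,0],[0.05,0.02,-0.045,0,0,0,0],[0.05,0.02,-0.045,0,0,0,0],[0.05,0.02,-0.045,0,0,0,0],[0.05,0.02,-0.045,0,0,0,0],[0.05,0.02,-0.045,0,0,0,0],[0.05,0.02,-0.045,0,0,0,0],[0.05,0.02,-0.045,0,0,0,0],[0.05,0.01,-0.045,0,0,0,0],[0.05,0,-0.045,0,0,0,0],[0.05,0,-0.045,0,0,0,0],[0.05,0,-0.045,0,0,0,0],[0.05,0,-0.045,0,0,0,0],[0.05,0,-0.045,0,0,0,0],[0.05,0,-0.045,0,0,0,0]]]'; cat >> h.py <<'E'
def st():
    s=monitor.observe(); M=rot(s['eef_rot'])
    print('t',s['time'],'tcp',s['ee_pos'],'yaw',np.degrees(np.arctan2(M[1,0],M[0,0])),'zax',M[:,2],'F',s['ft_force'],'w',s['width'],'j',s['joint_pos'])
    return s,M
def go(x,y,z,yaw,M=None):
    s,M=st()
    d=M.T@(np.array([x,y,z])-s['ee_pos'])
    T=np.column_stack([[np.cos(yaw),np.sin(yaw),0],[np.sin(yaw),-np.cos(yaw),0],[0,0,-1]])
    print('tool shift',d,'turn deg',np.degrees(R.from_matrix(M.T@T).as_rotvec()),'after-turn axes shift',T.T@(np.array([x,y,z])-s['ee_pos']))
E
python3 -c "
from h import *
go(.498,.251,.25,np.radians(-2))"
```

```text
time: 3.0
ee_pos: [0.4888, 0.0951, 0.307]
eef_rot: [3.141, -0.049, 0.002]
ft_force: [1.6, 0.6, 0.3]
width: 0.582
t 3.0 tcp [0.4888 0.0951 0.307 ] yaw -1.7750962787740436 zax [ 0.0011 -0.0001 -1.    ] F [1.6137 0.599  0.2656] w 0.5820566678641174 j [-0.0119 -0.1671  1.906  -0.0001  1.4016  1.5899]
tool shift [ 0.0043 -0.1561  0.057 ] turn deg [ 0.0017 -0.0649  0.2249] after-turn axes shift [ 0.0038 -0.1562  0.057 ]
```

```bash
python3 -m handwheel '[[[0.05,0.002,-0.04,0.015,0,0,0],[0.05,0.002,-0.04,0.015,0,0,0],[0.05,0,-0.04,0.015,0,0,0],[0.05,0,-0.036,0.01,0,0,0],[0.05,0,0,0,0,0,0],[0.05,0,0,0,0,0,0]]]'; python3 - <<'E'
from h import *
st()
p=imaging.snapshot('wrist'); cv2.imwrite('pics/w1.png',p['frame']); np.save('w1.npy',p,allow_pickle=True)
for t in ['pattern','other_pattern','stand']:
    print(t,[(np.round(x['centre'],1),round(x['conf'],2)) for x in spotter.spot_in(t,p)[:3]])
c=np.array([.498,.251]);u=np.array([np.cos(-.035),np.sin(-.035)])
for a in (-.035,.035): print(a,proj(p,[*(c+a*u),.093]))
E
```

```text
time: 3.6
ee_pos: [0.4975, 0.2495, 0.2513]
eef_rot: [3.141, -0.046, -0.001]
ft_force: [-0.0, -0.7, 0.4]
width: 0.585
t 3.6 tcp [0.4975 0.2495 0.2513] yaw -1.669710044525785 zax [-0.0007 -0.0007 -1.    ] F [-0.0045 -0.7439  0.4292] w 0.5853607254095637 j [ 0.2828  0.007   1.8437 -0.0005  1.2917  1.8828]
pattern [(array([170.9, 318.6]), 0.69)]
other_pattern [(array([180.3, 262. ]), 0.63)]
stand [(array([173.8, 296.5]), 0.78), (array([136.8, 157.7]), 0.64)]
-0.035 [212.2506 318.8588]
0.035 [152.3684 319.1662]
```

View pics/w1.png

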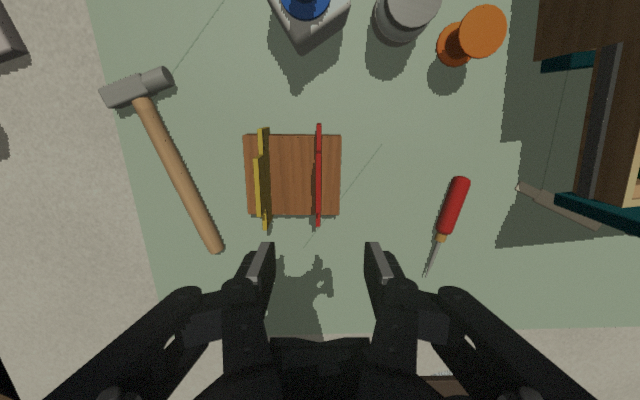

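```bash
python3 - <<'E'
import cv2
a=cv2.imread('pics/w1.png')
cv2.imwrite('pics/w1a.png',cv2.resize(a[110:240,235:355],None,fx=4.5,fy=4.5,interpolation=cv2.INTER_CUBIC))
E
```

```text
(no output)
```

View pics/w1a.png

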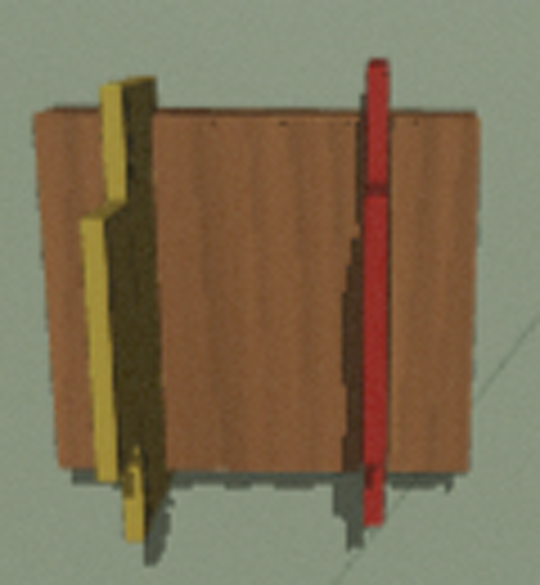

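```bash
python3 - <<'E'
from h import *
p=np.load('w1.npy',allow_pickle=True).item()
for n,x,y,z in [('tabf',377,190,.093),('tabn',374,463,.093),('shf',378,60,.063),('shn',373,525,.063),('stL',58,468,.03),('stR',468,470,.03),('stfR',480,113,.03),('stfL',38,110,.03)]:
    print(n,at_z(p,110+y/4.5-.4,235+x/4.5-.4,z))
E
```

```text
tabf [0.5336 0.2506 0.093 ]
tabn [0.4628 0.2536 0.093 ]
shf [0.5631 0.2495 0.063 ]
shn [0.4325 0.255  0.063 ]
stL [0.441  0.3543 0.03  ]
stR [0.4364 0.225  0.03  ]
stfR [0.5463 0.2206 0.03  ]
stfL [0.5509 0.3481 0.03  ]
```

```bash
python3 -m handwheel '[[[0.05,0.0005,-0.0025,0.03,0,0,0.65],[0.05,0,0,0.04,0,0,0],[0.05,0,0,0.035,0,0,0],[0.05,0,0,0.03,0,0,0],[0.05,0,0,0.02,0,0,0],[0.05,0,0,0.011,0,0,0],[0.05,0,0,0,0,0,0],[0.05,0,0,0,0,0,0]]]' ; python3 - <<'E'
from h import *
go(.498,.2521,.085,np.radians(-2.3))
p=imaging.snapshot('wrist'); cv2.imwrite('pics/w2.png',p['frame'])
E
```

```text
time: 4.6
ee_pos: [0.4995, 0.2514, 0.0869]
eef_rot: [-3.14, 0.068, -0.003]
ft_force: [1.4, -0.5, 1.0]
width: 0.587
t 4.6 tcp [0.4995 0.2514 0.0869] yaw -2.4662549265372014 zax [ 0.0019  0.0006 -1.    ] F [ 1.4281 -0.5034  1.0113] w 0.587018695617426 j [ 0.2848  0.1914  1.9665 -0.      0.9816  1.8986]
tool shift [-0.0015 -0.0007  0.0019] turn deg [-0.0367 -0.1091 -0.1662] after-turn axes shift [-0.0015 -0.0007  0.0019]
```

View pics/w2.png

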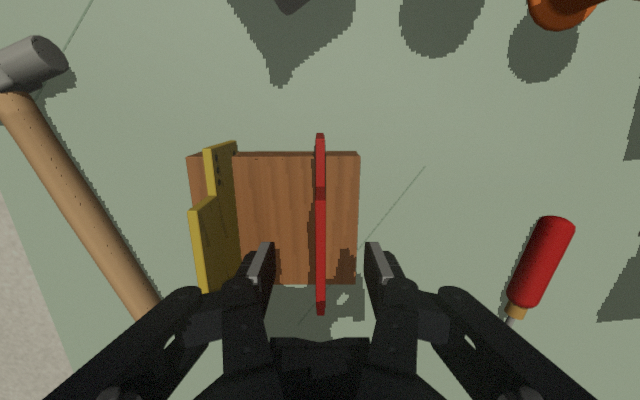

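The red plate (col 320) is centred between the fingers (cols 260 and 378), so I'm closing on it.

```bash
python3 -m handwheel '[[[0.03,-0.001,0,0.002,0,0,0],[0.0,0,0,0,0,0,0],[0.0,0,0,0,0,0,0],[0.0,0,0,0,0,0,0],[0.0,0,0,0,0,0,0],[0.0,0,0,0,0,0,0],[0.0,0,0,0,0,0,0]]]' 45; python3 - <<'E'
from h import *
st()
p=imaging.snapshot('wrist'); cv2.imwrite('pics/w3.png',p['frame'])
E
```

```text
time: 5.35
ee_pos: [0.4979, 0.2518, 0.0843]
eef_rot: [-3.141, 0.066, -0.002]
ft_force: [-0.9, -0.0, 4.3]
width: 0.042
t 5.35 tcp [0.4979 0.2518 0.0843] yaw -2.422306879897637 zax [ 0.001   0.0004 -1.    ] F [-0.881  -0.0488  4.3484] w 0.04187215262255546 j [0.2863 0.1931 1.9701 0.0001 0.9774 1.8993]
```

View pics/w3.png

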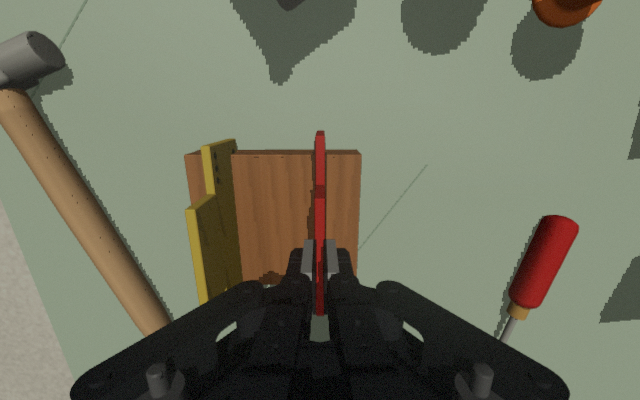

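```bash
python3 -m handwheel '[[[0.0,0,0,-0.003,0,0,0],[0.0,0,0,-0.008,0,0,0],[0.0,0,0,-0.012,0,0,0],[0.0,0,0,-0.015,0,0,0],[0.0,0,0,-0.02,0,0,0],[0.0,0,0,-0.03,0,0,0],[0.0,0,0,-0.03,0,0,0],[0.0,0,0,-0.03,0,0,0],[0.0,0,0,-0.03,0,0,0],[0.0,0,0,-0.02,0,0,0],[0.0,0,0,0,0,0,0],[0.0,0,0,0,0,0,0]]]'; python3 - <<'E'
from h import *
go(.561,-.161,.262,np.radians(4.3))
p=imaging.snapshot('wrist'); cv2.imwrite('pics/w4.png',p['frame'])
p=imaging.snapshot('top'); cv2.imwrite('pics/t4.png',cv2.resize(p['frame'][170:300,180:340],None,fx=4,fy=4))
E
```

```text
time: 6.6
ee_pos: [0.4974, 0.2515, 0.2821]
eef_rot: [-3.141, 0.066, -0.002]
ft_force: [-0.8, -0.2, -1.4]
width: 0.042
t 6.6 tcp [0.4974 0.2515 0.2821] yaw -2.424115203962202 zax [ 0.0011  0.0003 -1.    ] F [-0.7713 -0.2263 -1.3889] w 0.04208606667689438 j [ 0.2862 -0.0131  1.8076 -0.      1.3459  1.8993]
tool shift [0.081  0.4095 0.0201] turn deg [-0.0165 -0.0642 -6.7241] after-turn axes shift [0.0325 0.4161 0.0201]
```

View pics/w4.png

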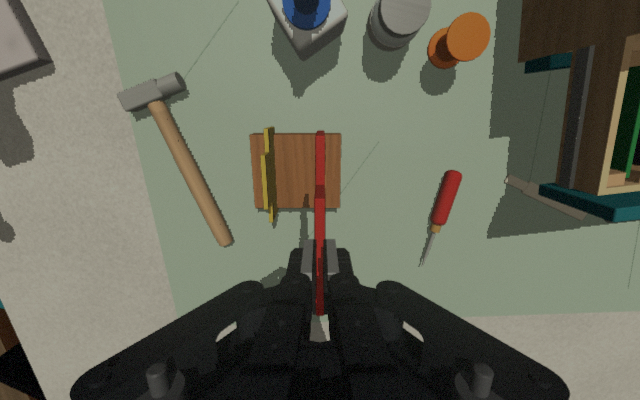

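View pics/t4.png

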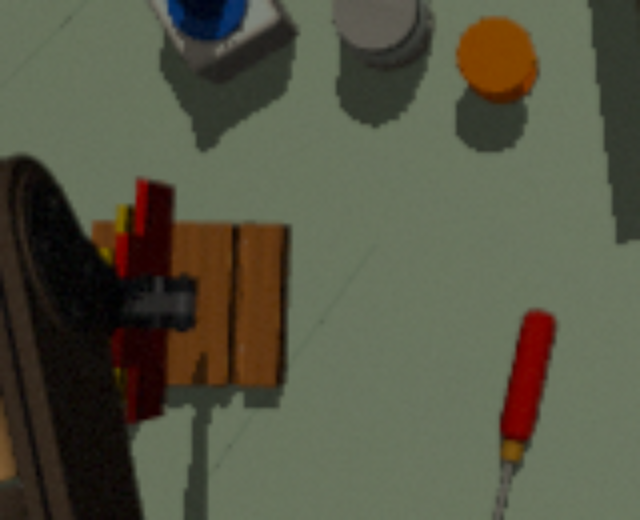

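```bash
python3 -m handwheel '[[[0.0,0,0,0,0,0,-2],[0.0,0,0.01,0,0,0,-4.7],[0.0,0.003,0.03,0,0,0,0],[0.0,0.003,0.04,0,0,0,0],[0.0,0.003,0.04,0,0,0,0],[0.0,0.003,0.04,0,0,0,0],[0.0,0.003,0.04,0,0,0,0],[0.0,0.003,0.04,0,0,0,0],[0.0,0.003,0.04,0,0,0,0],[0.0,0.003,0.04,0,0,0,0],[0.0,0.003,0.04,0,0,0,0],[0.0,0.003,0.03,0,0,0,0],[0.0,0.0025,0.016,0,0,0,0],[0.0,0,0.01,0,0,0,0],[0,0,0,0,0,0,0],[0,0,0,0,0,0,0]]]'; python3 - <<'E'
from h import *
go(.561,-.161,.262,np.radians(4.3))
p=imaging.snapshot('wrist'); cv2.imwrite('pics/w5.png',p['frame']); np.save('w5.npy',p,allow_pickle=True)
q=imaging.snapshot('scene'); cv2.imwrite('pics/s5.png',q['frame']);np.save('s5.npy',q,allow_pickle=True)
E
```

```text
time: 8.3
ee_pos: [0.5599, -0.1598, 0.2813]
eef_rot: [-3.138, -0.118, 0.001]
ft_force: [-0.6, 0.2, -0.4]
width: 0.046
t 8.3 tcp [ 0.5599 -0.1598  0.2813] yaw 4.32260288397464 zax [-0.0007  0.001  -1.    ] F [-0.5785  0.2403 -0.3671] w 0.045905041551544394 j [-0.4524  0.0455  1.7499  0.0006  1.3472  1.0428]
tool shift [0.001  0.0013 0.0192] turn deg [-0.0589  0.0351  0.0226] after-turn axes shift [0.001  0.0013 0.0193]
```

View pics/w5.png

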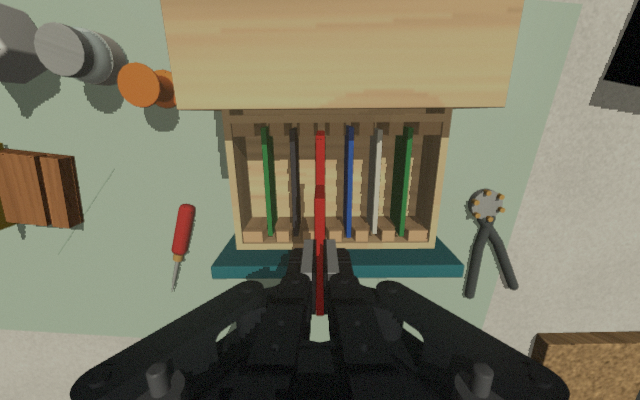

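View pics/s5.png

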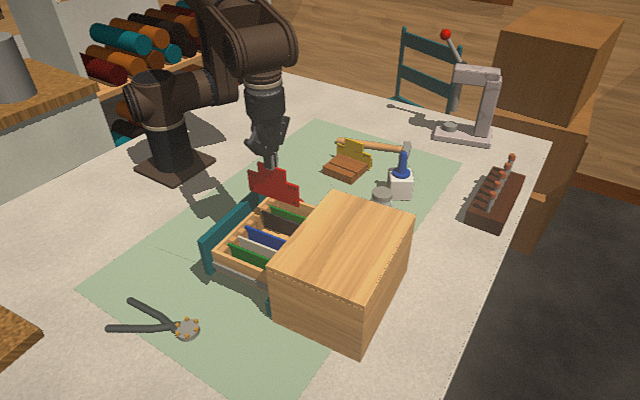

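```bash
python3 - <<'E'
import cv2
a=cv2.imread('pics/w5.png')
cv2.imwrite('pics/w5a.png',cv2.resize(a[95:285,205:465],None,fx=3,fy=3,interpolation=cv2.INTER_CUBIC))
E
```

```text
(no output)
```

View pics/w5a.png

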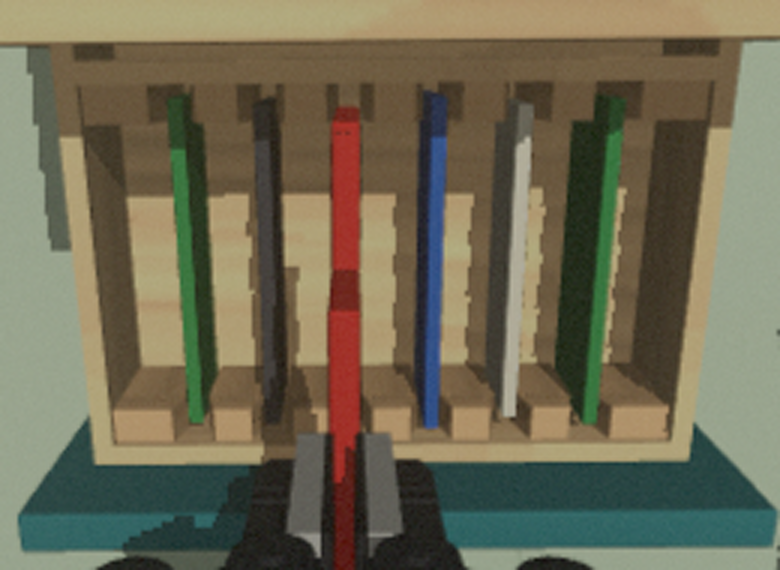

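```bash
python3 - <<'E'
from h import *
p=np.load('w5.npy',allow_pickle=True).item()
print(p['origin'])
def C(n,x,y,z):
    v=at_z(p,95+y/3-.33,205+x/3-.33,z); print(n,v); return v
yaw=np.radians(4.3)
a=C('oL',22,548,.165);b=C('oR',776,549,.165);a2=C('iL',22,513,.165);b2=C('iR',776,508,.165)
print('w',np.linalg.norm(a-b),'yaw',np.degrees(np.arctan2(b[0]-a[0],a[1]-b[1])),np.degrees(np.arctan2(b2[0]-a2[0],a2[1]-b2[1])))
u=np.array([np.cos(yaw),np.sin(yaw)]);v=np.array([-np.sin(yaw),np.cos(yaw)])
m=(a+b)[:2]/2; m2=(a2+b2)[:2]/2
print('slot from front',m+.094*u+.016*v, m2+.078*u+.016*v)
# drawer side-wall tops z=.126 near corners
c=C('wL',65,130,.126);d=C('wR',735,130,.126);e=C('nL',95,460,.126);f=C('nR',690,460,.126)
for n,x0,y0,x1,y1,off in [('g',180,98,196,422,64),('k',266,100,272,422,32),('b',435,94,431,427,-32),('w',523,104,509,416,-64),('g2',612,98,590,423,-96)]:
    A=C(n,x0,y0,.123)[:2];B=C(n,x1,y1,.123)[:2]
    print(n,'len',np.linalg.norm(A-B),'yaw',np.degrees(np.arctan2(*(A-B)[::-1])),'slot est',(A+B)/2-off/1000*v)
# notch empty far/near combs top
C('notch far',345,86,.122)
s,M=st(); print('red plate ends predicted', [ (proj(p,[*(s['ee_pos'][:2]+k*u),s['ee_pos'][2]-.0213])-[95,205])*3 for k in (.065,)])
C('red end',345,108,s['ee_pos'][2]-.0213);C('red tab',345,300,s['ee_pos'][2]-.0213+.03)
E
```

```text
[ 0.6371 -0.1528  0.4286]
oL [ 0.4562 -0.0481  0.165 ]
oR [ 0.4765 -0.323   0.165 ]
iL [ 0.4708 -0.0487  0.165 ]
iR [ 0.4933 -0.319   0.165 ]
w 0.27565437254991904 yaw 4.236403054738216 4.751654106196224
slot from front [ 0.5589 -0.1625] [ 0.5586 -0.1621]
wL [ 0.6034 -0.0552  0.126 ]
wR [ 0.6213 -0.2936  0.126 ]
nL [ 0.4729 -0.0638  0.126 ]
nR [ 0.491  -0.3039  0.126 ]
g [ 0.6174 -0.0954  0.123 ]
g [ 0.4914 -0.1037  0.123 ]
g len 0.12629068719731107 yaw 3.788091465043601 slot est [ 0.5592 -0.1634]
k [ 0.619 -0.126  0.123]
k [ 0.4937 -0.1343  0.123 ]
k len 0.12558944833864874 yaw 3.765243193822315 slot est [ 0.5587 -0.162 ]
b [ 0.6256 -0.1859  0.123 ]
b [ 0.4963 -0.1983  0.123 ]
b len 0.129862878550603 yaw 5.483551366180684 slot est [ 0.5585 -0.1602]
w [ 0.6245 -0.2176  0.123 ]
w [ 0.5035 -0.229   0.123 ]
w len 0.12155468464573349 yaw 5.38492712038707 slot est [ 0.5592 -0.1595]
g2 [ 0.6289 -0.2489  0.123 ]
g2 [ 0.5029 -0.2619  0.123 ]
g2 len 0.12671842455420568 yaw 5.888554982282587 slot est [ 0.5587 -0.1597]
notch far [ 0.6259 -0.1537  0.122 ]
t 8.4 tcp [ 0.56   -0.1596  0.2816] yaw 4.362476801067343 zax [-0.0001  0.0004 -1.    ] F [-0.7084 -0.6774 -0.3954] w 0.044973076660396266 j [-0.4519  0.045   1.7498  0.0004  1.3471  1.0427]
red plate ends predicted [array([117.5015, 348.682 ])]
red end [ 0.6268 -0.1536  0.2603]
red tab [ 0.5963 -0.1559  0.2903]
```

```bash
python3 -m handwheel '[[[0.0,-0.0025,0.002,0.015,0,0,-0.2],[0.0,0,0,0.025,0,0,0],[0.0,0,0,0.02,0,0,0],[0.0,0,0,0.008,0,0,0],[0,0,0,0,0,0,0],[0,0,0,0,0,0,0]]]'; python3 - <<'E'
from h import *
go(.559,-.161,.211,np.radians(4.5))
p=imaging.snapshot('wrist'); cv2.imwrite('pics/w6.png',cv2.resize(p['frame'][75:325,220:420],None,fx=3,fy=2.4,interpolation=cv2.INTER_CUBIC)); np.save('w6.npy',p,allow_pickle=True)
q=imaging.snapshot('scene'); cv2.imwrite('pics/s6.png',cv2.resize(q['frame'][150:290,180:340],None,fx=4,fy=4,interpolation=cv2.INTER_CUBIC));np.save('s6.npy',q,allow_pickle=True)
E
```

```text
time: 9.0
ee_pos: [0.558, -0.163, 0.2142]
eef_rot: [3.139, 0.123, 0.001]
ft_force: [-0.5, 0.1, 0.1]
width: 0.042
t 9.0 tcp [ 0.558  -0.163   0.2142] yaw 4.5003933860822585 zax [ 0.0009 -0.0004 -1.    ] F [-0.4718  0.0792  0.1123] w 0.042313829240869065 j [-0.4587  0.0917  1.8245  0.      1.2244  1.0336]
tool shift [ 0.0011 -0.0019  0.0032] turn deg [ 0.0285 -0.048   0.0004] after-turn axes shift [ 0.0011 -0.0019  0.0032]
```

View pics/w6.png

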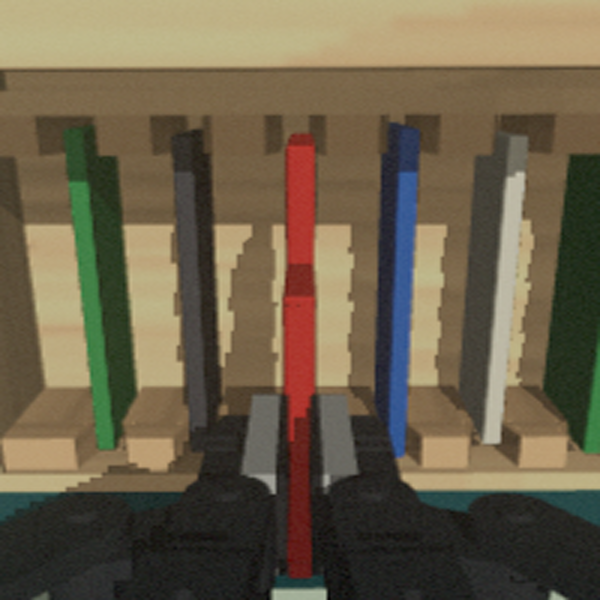

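View pics/s6.png

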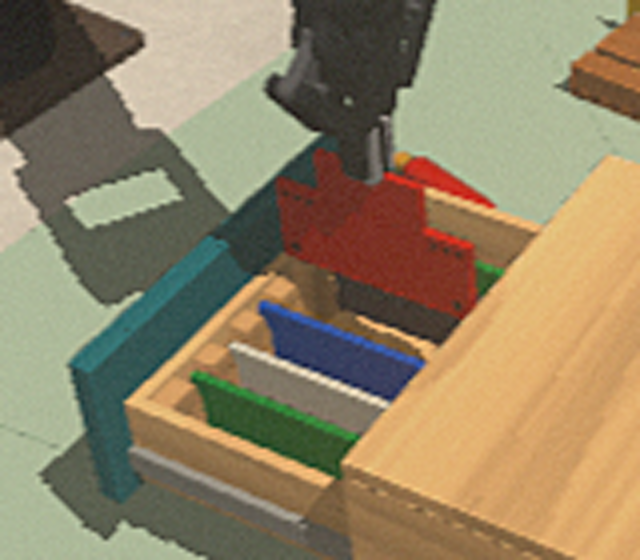

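```bash
python3 - <<'E'
from h import *
p=np.load('w6.npy',allow_pickle=True).item()
a=p['frame'][105:160,270:370]; a=np.clip(a.astype(float)*1.8,0,255).astype(np.uint8)
cv2.imwrite('pics/w6z.png',cv2.resize(a,None,fx=8,fy=8,interpolation=cv2.INTER_NEAREST))
E
```

```text
(no output)
```

View pics/w6z.png

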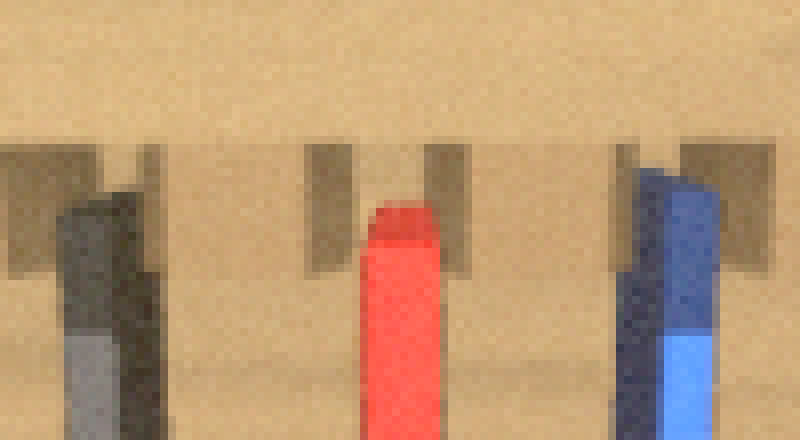

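```bash
python3 -m handwheel '[[[0.0,0.0005,-0.0012,0.002,0,0,0],[0.0,0,0,0.008,0,0,0],[0.0,0,0,0.009,0,0,0],[0.0,0,0,0.009,0,0,0],[0.0,0,0,0.008,0,0,0],[0.0,0,0,0.007,0,0,0],[0.0,0,0,0.004,0,0,0],[0,0,0,0,0,0,0],[0,0,0,0,0,0,0]]]'; python3 - <<'E'
from h import *
go(.5585,-.162,.1485,np.radians(4.5))
p=imaging.snapshot('wrist'); cv2.imwrite('pics/w7.png',cv2.resize(p['frame'][75:325,220:420],None,fx=3,fy=2.4,interpolation=cv2.INTER_CUBIC)); np.save('w7.npy',p,allow_pickle=True)
q=imaging.snapshot('scene'); cv2.imwrite('pics/s7.png',cv2.resize(q['frame'][150:290,180:340],None,fx=4,fy=4,interpolation=cv2.INTER_CUBIC))
E
```

```text
time: 10.0
ee_pos: [0.5583, -0.1619, 0.1668]
eef_rot: [3.139, 0.123, 0.0]
ft_force: [-0.2, -0.1, -0.6]
width: 0.043
t 10.0 tcp [ 0.5583 -0.1619  0.1668] yaw 4.475777392600007 zax [ 0.0003 -0.0002 -1.    ] F [-0.2309 -0.0961 -0.5534] w 0.043254358919080776 j [-0.4567  0.1382  1.8643 -0.      1.1387  1.036 ]
tool shift [0.0002 0.0001 0.0183] turn deg [ 0.0115 -0.0163 -0.0242] after-turn axes shift [0.0002 0.0001 0.0183]
```

View pics/w7.png

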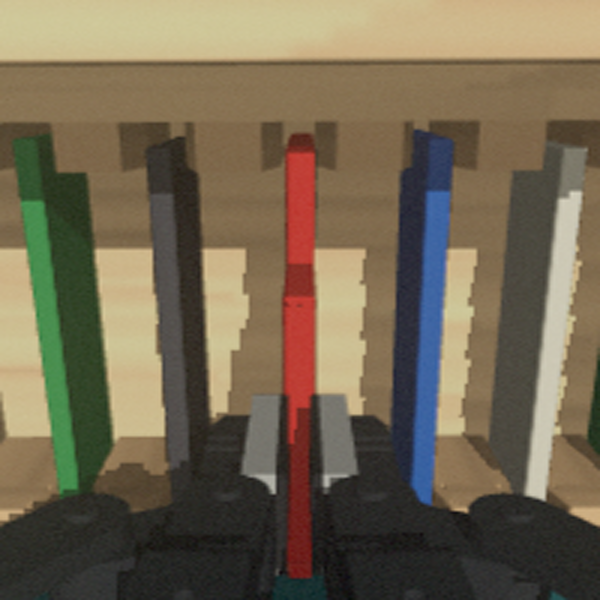

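View pics/s7.png

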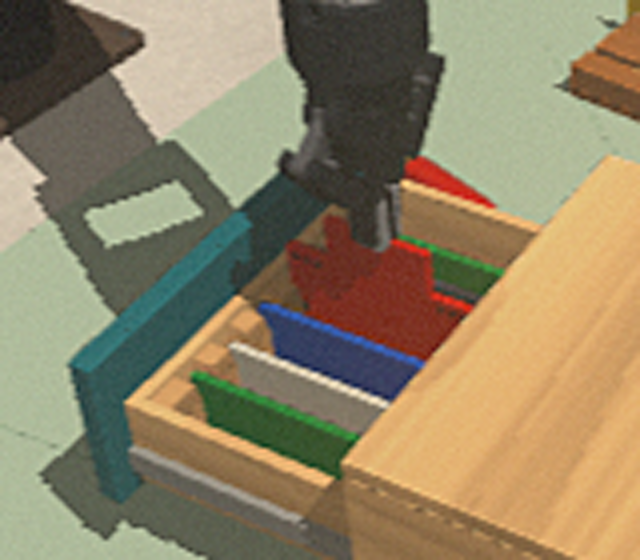

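```bash
python3 -m handwheel '[[[0.0,0,0,0.005,0,0,0],[0.0,0,0,0.005,0,0,0],[0.0,0,0,0.004,0,0,0],[0.0,0,0,0.002,0,0,0],[0.0,0,0,0.001,0,0,0],[0.0,0,0,0.0005,0,0,0],[0,0,0,0,0,0,0],[0,0,0,0,0,0,0]]]'; python3 -c "
from h import *
st()"
```

```text
time: 10.9
ee_pos: [0.5582, -0.1619, 0.1493]
eef_rot: [3.139, 0.123, 0.001]
ft_force: [1.0, 0.1, -1.0]
width: 0.045
t 10.9 tcp [ 0.5582 -0.1619  0.1493] yaw 4.474593787191632 zax [ 0.0003 -0.0001 -1.    ] F [ 1.0283  0.1487 -0.9627] w 0.044867313799027954 j [-0.4567  0.1575  1.877   0.      1.1067  1.036 ]
```

```bash
python3 -m handwheel '[[[0.0,0,0,0.0005,0,0,0],[0.0,0,0,0.0005,0,0,0],[0.0,0,0,0,0,0,0]]]'; python3 -m handwheel '[[[0.0,0,0,0.0004,0,0,0],[0.0,0,0,0.0003,0,0,0],[0.0,0,0,0,0,0,0]]]';
```

```text
time: 11.2
ee_pos: [0.5582, -0.1619, 0.1483]
eef_rot: [3.139, 0.123, 0.0]
ft_force: [-0.6, -0.1, 0.1]
width: 0.044
time: 11.5
ee_pos: [0.5584, -0.1621, 0.1483]
eef_rot: [3.138, 0.123, 0.001]
ft_force: [-2.3, 0.3, 5.3]
width: 0.043
```

Contact reads 5 N upward at the expected height (TCP 0.148), so the plate is on the floor. I'm releasing and raising.

```bash
python3 -m handwheel '[[[0.012,0,0,0,0,0,0],[0.025,0,0,0,0,0,0],[0.025,0,0,0,0,0,0],[0.025,0,0,0,0,0,0],[0.025,0,0,-0.01,0,0,0],[0.025,0,0,-0.02,0,0,0],[0.025,0,0,-0.03,0,0,0],[0.025,0,0,-0.03,0,0,0],[0.025,0,0,-0.03,0,0,0],[0.025,0,0,0,0,0,0]]]'; python3 - <<'E'
from h import *
st()
p=imaging.snapshot('wrist'); cv2.imwrite('pics/w8.png',p['frame'])
q=imaging.snapshot('scene'); cv2.imwrite('pics/s8.png',cv2.resize(q['frame'][150:290,180:340],None,fx=4,fy=4,interpolation=cv2.INTER_CUBIC))
E
```

```text
time: 12.5
ee_pos: [0.5606, -0.1629, 0.2744]
eef_rot: [3.134, 0.123, 0.016]
ft_force: [0.2, -0.6, 1.4]
width: 0.297
t 12.5 tcp [ 0.5606 -0.1629  0.2744] yaw 4.480362371428141 zax [ 0.0103 -0.005  -0.9999] F [ 0.1632 -0.5663  1.3812] w 0.29660550862250146 j [-0.4566  0.0462  1.7617  0.0001  1.3222  1.036 ]
```

View pics/w8.png

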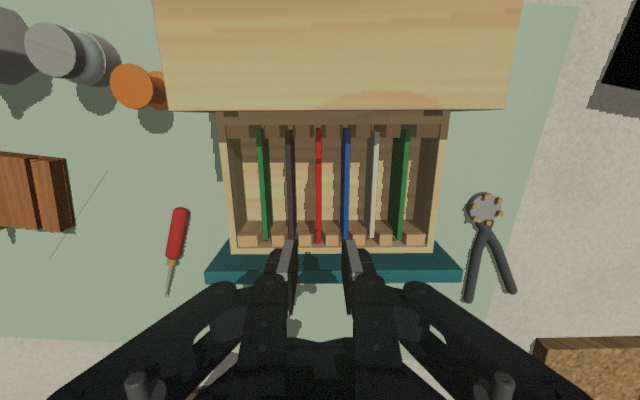

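View pics/s8.png

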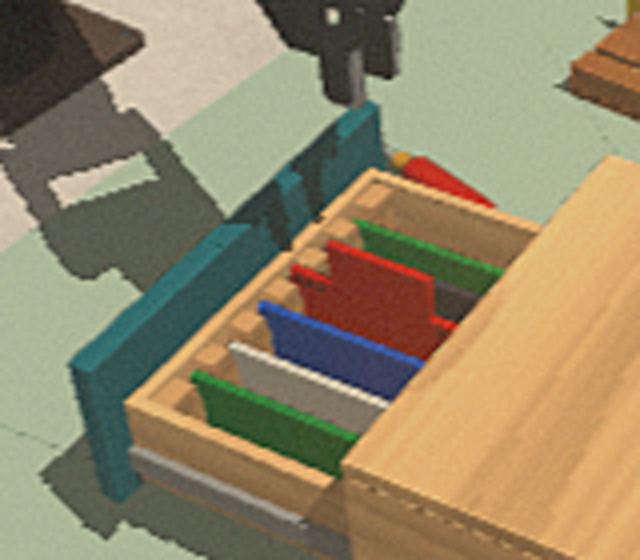

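```bash
python3 -m handwheel '[[[0.0,0,0,0,0,0,0],[0.0,0,0,0,0,0,0]]]'; python3 -c "
from h import *
go(.433,-.188,.155,np.radians(4.4))"
```

```text
time: 12.8
ee_pos: [0.5574, -0.1615, 0.2656]
eef_rot: [-3.138, -0.123, 0.004]
ft_force: [0.8, -0.5, -0.6]
width: 0.0
t 12.8 tcp [ 0.5574 -0.1615  0.2656] yaw 4.476939189082133 zax [-0.0029  0.0014 -1.    ] F [ 0.8124 -0.4883 -0.6205] w 7.846942849409898e-05 j [-0.4568  0.0522  1.7714 -0.      1.3212  1.0359]
tool shift [-0.1258  0.0169  0.1109] turn deg [-0.0933  0.1584  0.0768] after-turn axes shift [-0.126   0.0169  0.1106]
```

```bash
python3 -m handwheel '[[[0.0,-0.02,0.003,0,0,0,0],[0.0,-0.03,0.004,0,0,0,0],[0.0,-0.03,0.004,0,0,0,0],[0.0,-0.03,0.004,0,0,0,0],[0.0,-0.015,0.002,0,0,0,0],[0,0,0,0.02,0,0,0],[0,0,0,0.03,0,0,0],[0,0,0,0.03,0,0,0],[0,0,0,0.02,0,0,0],[0,0,0,0.01,0,0,0],[0,0,0,0,0,0,0],[0,0,0,0,0,0,0]]]'; python3 - <<'E'
from h import *
go(.433,-.188,.155,np.radians(4.4))
q=imaging.snapshot('top'); cv2.imwrite('pics/t9.png',cv2.resize(q['frame'][100:300,300:500],None,fx=3,fy=3,interpolation=cv2.INTER_CUBIC))
q=imaging.snapshot('scene'); cv2.imwrite('pics/s9.png',cv2.resize(q['frame'][130:290,160:340],None,fx=3.5,fy=3.5,interpolation=cv2.INTER_CUBIC))
E
```

```text
time: 14.0
ee_pos: [0.4352, -0.1888, 0.158]
eef_rot: [3.139, 0.123, 0.001]
ft_force: [0.4, -0.3, -0.1]
width: -0.001
t 14.0 tcp [ 0.4352 -0.1888  0.158 ] yaw 4.477786141271544 zax [ 0.0005 -0.0004 -1.    ] F [ 0.3866 -0.2891 -0.0756] w -0.001252810592641034 j [-0.6236 -0.0956  2.1198 -0.      1.1168  0.869 ]
tool shift [-0.0021 -0.0009  0.003 ] turn deg [ 0.0222 -0.0264  0.0778] after-turn axes shift [-0.0021 -0.0009  0.003 ]
```

View pics/t9.png

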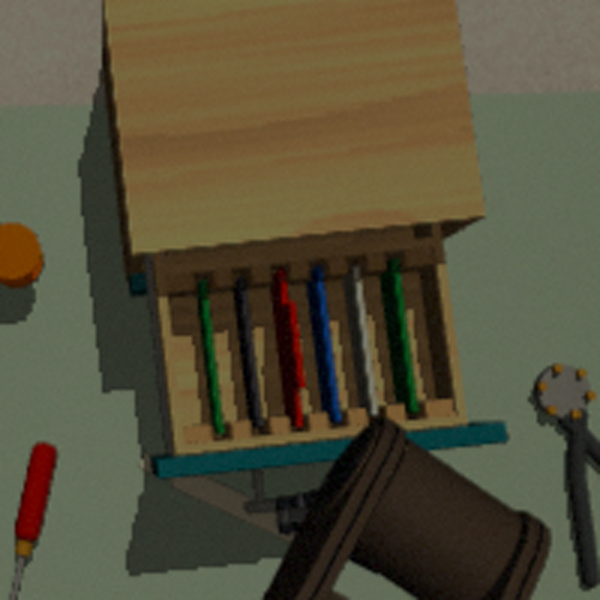

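View pics/s9.png

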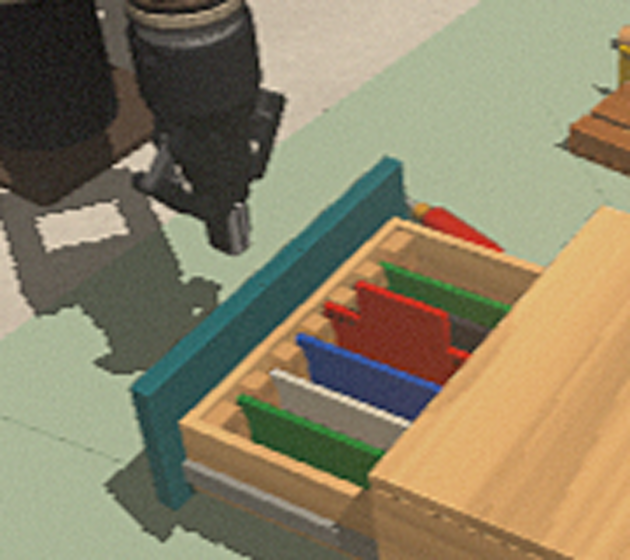

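```bash
python3 -m handwheel '[[[0,0.008,0,0.002,0,0,0],[0,0.005,0,0,0,0,0],[0,0.003,0,0,0,0,0],[0,0.003,0,0,0,0,0],[0,0.003,0,0,0,0,0],[0,0.003,0,0,0,0,0],[0,0.003,0,0,0,0,0]]]'; python3 -m handwheel '[[[0,0.004,0,0,0,0,0],[0,0.005,0,0,0,0,0],[0,0.006,0,0,0,0,0],[0,0.007,0,0,0,0,0],[0,0.007,0,0,0,0,0],[0,0.007,0,0,0,0,0],[0,0.007,0,0,0,0,0]]]';python3 - <<'E'
from h import *
st()
q=imaging.snapshot('scene'); cv2.imwrite('pics/s10.png',cv2.resize(q['frame'][130:290,160:340],None,fx=3.5,fy=3.5,interpolation=cv2.INTER_CUBIC))
E
```

```text
time: 14.8
ee_pos: [0.4627, -0.1863, 0.1555]
eef_rot: [-3.139, -0.123, 0.001]
ft_force: [-2.1, 0.0, 0.9]
width: 0.001
time: 15.5
ee_pos: [0.5062, -0.1828, 0.1553]
eef_rot: [-3.139, -0.123, 0.0]
ft_force: [-2.0, 0.2, 1.3]
width: -0.001
t 15.5 tcp [ 0.5062 -0.1828  0.1553] yaw 4.47971562631487 zax [-0.0002  0.0004 -1.    ] F [-1.9932  0.2169  1.2848] w -0.0009594928761417608 j [-0.5352  0.057   1.975   0.0003  1.1099  0.9573]
```

View pics/s10.png

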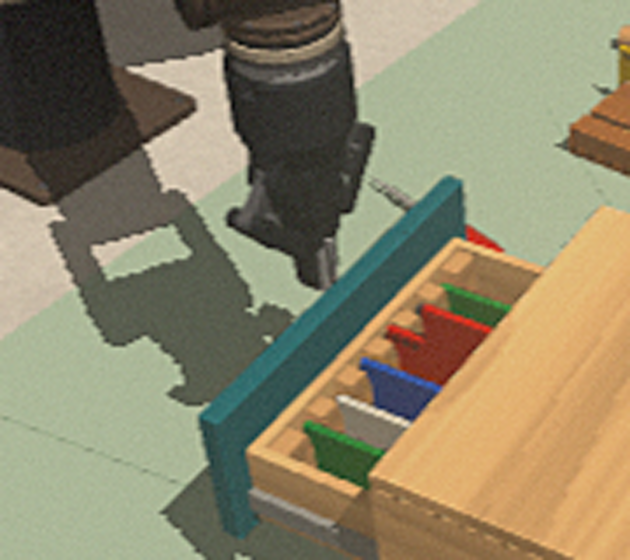

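```bash
python3 -m handwheel '[[[0,0.007,0,0,0,0,0],[0,0.008,0,0,0,0,0],[0,0.008,0,0,0,0,0],[0,0.008,0,0,0,0,0],[0,0.008,0,0,0,0,0],[0,0.008,0,0,0,0,0],[0,0.007,0,0,0,0,0],[0,0.006,0,0,0,0,0],[0,0.005,0,0,0,0,0],[0,0.004,0,0,0,0,0],[0,0.003,0,0,0,0,0],[0,0.002,0,0,0,0,0]]]';python3 - <<'E'
from h import *
st()
q=imaging.snapshot('scene'); cv2.imwrite('pics/s11.png',cv2.resize(q['frame'][130:330,180:420],None,fx=3.3,fy=3,interpolation=cv2.INTER_CUBIC))
q=imaging.snapshot('top'); cv2.imwrite('pics/t11.png',cv2.resize(q['frame'][100:300,300:500],None,fx=3,fy=3,interpolation=cv2.INTER_CUBIC))
E
```

```text
time: 16.75
ee_pos: [0.5795, -0.1771, 0.1553]
eef_rot: [-3.139, -0.123, 0.0]
ft_force: [-1.7, 2.4, -0.0]
width: -0.001
t 16.75 tcp [ 0.5795 -0.1771  0.1553] yaw 4.4739291480573655 zax [-0.0002  0.0003 -1.    ] F [-1.73    2.4135 -0.0422] w -0.0009863987613394564 j [-0.4639  0.2037  1.8117  0.0002  1.1265  1.0287]
```

View pics/s11.png

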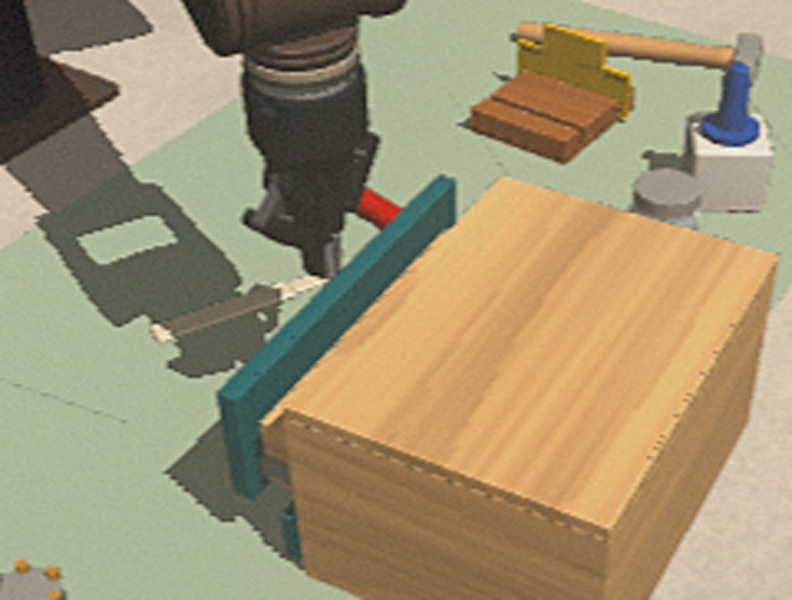

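View pics/t11.png

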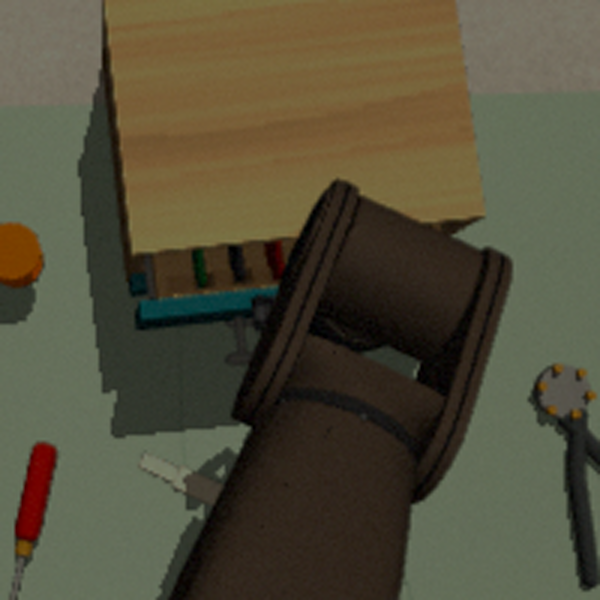

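```bash
python3 -m handwheel '[[[0,0.002,0,0,0,0,0],[0,0.003,0,0,0,0,0],[0,0.003,0,0,0,0,0],[0,0.003,0,0,0,0,0],[0,0.003,0,0,0,0,0],[0,0.003,0,0,0,0,0]]]'; python3 -m handwheel '[[[0,0.002,0,0,0,0,0],[0,0.002,0,0,0,0,0]]]';  python3 -m handwheel '[[[0,0.002,0,0,0,0,0],[0,0.002,0,0,0,0,0]]]'; python3 -m handwheel '[[[0,0.002,0,0,0,0,0],[0,0.002,0,0,0,0,0]]]'
```

```text
time: 17.45
ee_pos: [0.5966, -0.1759, 0.1554]
eef_rot: [3.139, 0.123, -0.0]
ft_force: [-2.0, 0.4, -0.1]
width: -0.004
time: 17.65
ee_pos: [0.5999, -0.1756, 0.1554]
eef_rot: [-3.139, -0.123, 0.003]
ft_force: [-6.5, 0.6, 1.4]
width: 0.006
time: 17.85
ee_pos: [0.6026, -0.1754, 0.1554]
eef_rot: [-3.139, -0.123, 0.009]
ft_force: [-8.0, -0.7, 3.4]
width: -0.002
time: 18.05
ee_pos: [0.607, -0.175, 0.1554]
eef_rot: [-3.139, -0.123, 0.006]
ft_force: [-5.0, 0.0, 2.3]
width: 0.002
```

```bash
python3 -m handwheel '[[[0,0.001,0,0,0,0,0],[0,0.001,0,0,0,0,0]]]'; python3 -m handwheel '[[[0,0.001,0,0,0,0,0],[0,0.001,0,0,0,0,0]]]';  python3 -m handwheel '[[[0,0.001,0,0,0,0,0],[0,0.001,0,0,0,0,0]]]'; python3 -m handwheel '[[[0,0.001,0,0,0,0,0],[0,0,0,0,0,0,0]]]'; python3 - <<'E'
from h import *
st()
q=imaging.snapshot('scene'); cv2.imwrite('pics/s12.png',cv2.resize(q['frame'][130:330,180:420],None,fx=3.3,fy=3,interpolation=cv2.INTER_CUBIC))
E
```

```text
time: 18.25
ee_pos: [0.611, -0.1748, 0.1555]
eef_rot: [3.139, 0.122, 0.003]
ft_force: [0.1, 0.5, -0.1]
width: 0.002
time: 18.45
ee_pos: [0.6132, -0.1748, 0.1558]
eef_rot: [3.139, 0.123, 0.003]
ft_force: [0.3, 0.1, -0.3]
width: 0.0
time: 18.65
ee_pos: [0.6146, -0.1745, 0.1556]
eef_rot: [3.139, 0.123, 0.001]
ft_force: [1.0, 0.4, 0.5]
width: 0.001
time: 18.85
ee_pos: [0.615, -0.1745, 0.1555]
eef_rot: [-3.139, -0.123, 0.002]
ft_force: [-1.0, -0.3, 1.2]
width: 0.002
t 18.85 tcp [ 0.615  -0.1745  0.1555] yaw 4.481807806149674 zax [-0.0011 -0.     -1.    ] F [-1.0338 -0.3327  1.1988] w 0.0020973644285663963 j [-0.4348  0.2736  1.7271 -0.0006  1.1419  1.0581]
```

View pics/s12.png

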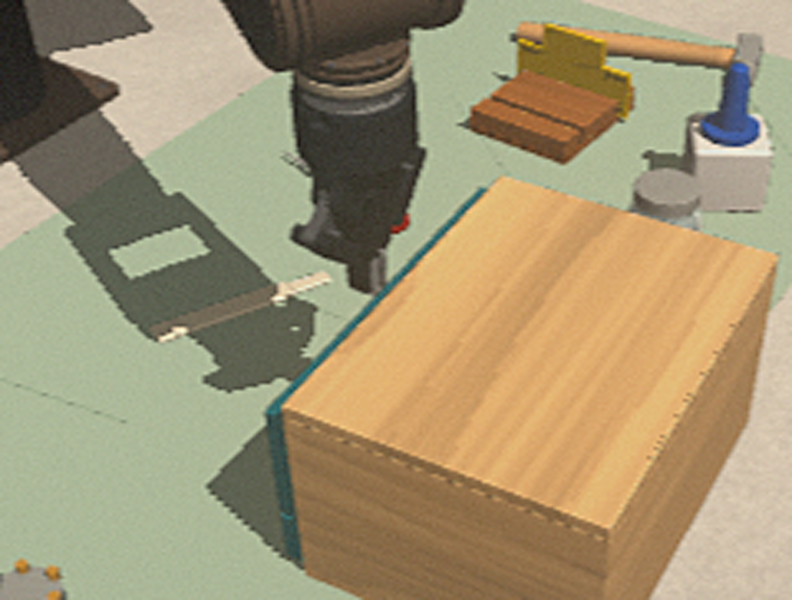

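The teal front is now flush with the chest and the catch has drawn it in. I'll confirm the stop with a gentle touch, then back off.

```bash
python3 -m handwheel '[[[0,0.001,0,0,0,0,0],[0,0,0,0,0,0,0]]]'; python3 -m handwheel '[[[0,0.0005,0,0,0,0,0],[0,0,0,0,0,0,0]]]';  python3 -m handwheel '[[[0,0.0005,0,0,0,0,0],[0,0,0,0,0,0,0]]]'
```

```text
time: 19.1
ee_pos: [0.6151, -0.1745, 0.1555]
eef_rot: [-3.139, -0.123, 0.006]
ft_force: [-5.4, -0.1, 2.7]
width: 0.002
time: 19.3
ee_pos: [0.6151, -0.1745, 0.1554]
eef_rot: [-3.139, -0.123, 0.008]
ft_force: [-6.9, -0.6, 3.5]
width: -0.002
time: 19.5
ee_pos: [0.6151, -0.1745, 0.1554]
eef_rot: [-3.139, -0.123, 0.01]
ft_force: [-8.7, -0.3, 5.3]
width: -0.0
```

```bash
python3 -m handwheel '[[[0,-0.004,0,0,0,0,0],[0,-0.012,0,0,0,0,0],[0,-0.03,0,0,0,0,0],[0,-0.03,0,-0.01,0,0,0],[0,-0.03,0,-0.03,0,0,0],[0,-0.03,0.02,-0.04,0,0,0],[0,0,0.04,-0.04,0,0,0],[0,0,0.045,-0.03,0,0,0],[0,0,0.045,0,0,0,0],[0,0,0.045,0,0,0,0],[0,0,0.045,0,0,0,0],[0,0,0.045,0,0,0,0],[0,0,0,0,0,0,0],[0,0,0,0,0,0,0],[0,0,0,0,0,0,0]]]'; python3 - <<'E'
from h import *
st()
q=imaging.snapshot('scene'); cv2.imwrite('pics/s13.png',q['frame'])
p=imaging.snapshot('top'); cv2.imwrite('pics/t13.png',p['frame'])
E
```

```text
time: 21.0
ee_pos: [0.5053, -0.4584, 0.2956]
eef_rot: [-3.139, -0.124, -0.001]
ft_force: [0.6, 0.8, 0.6]
width: 0.001
t 21.0 tcp [ 0.5053 -0.4584  0.2956] yaw 4.507233241632019 zax [ 0.0004  0.0004 -1.    ] F [0.591  0.7526 0.6114] w 0.0010006214297842428 j [-0.8854  0.261   1.4825  0.0006  1.3982  0.6067]
```

View pics/s13.png

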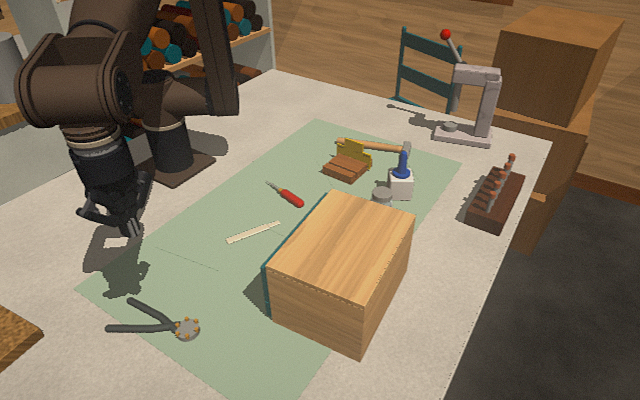

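View pics/t13.png

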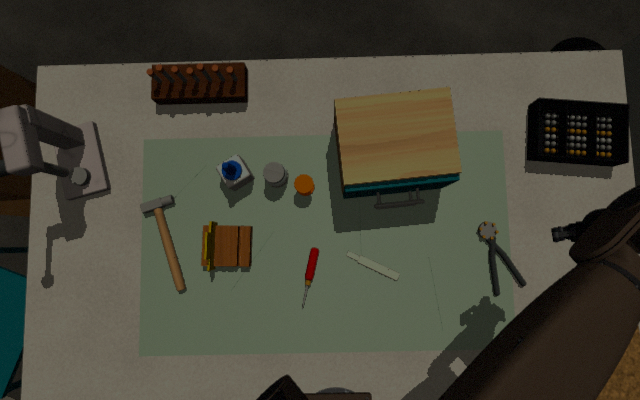

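```bash
python3 - <<'E'
from h import *
p=imaging.snapshot('top'); np.save('t14.npy',p,allow_pickle=True)
cv2.imwrite('pics/t14.png',cv2.resize(p['frame'][160:220,330:470],None,fx=5.5,fy=5.5,interpolation=cv2.INTER_CUBIC))
E
```

```text
(no output)
```

View pics/t14.png

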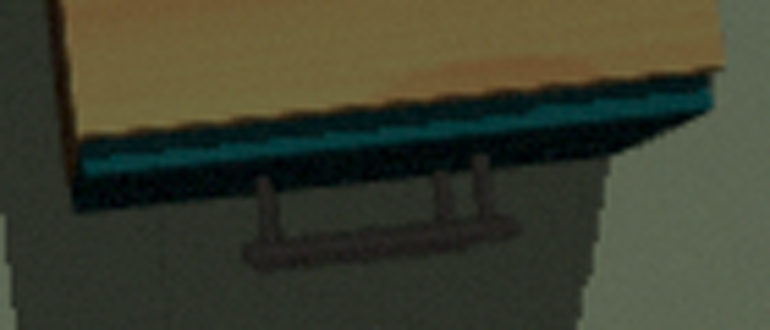

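```bash
python3 - <<'E'
from h import *
p=np.load('t14.npy',allow_pickle=True).item()
C=lambda x,y,z: at_z(p,160+y/5.5-.4,330+x/5.5-.4,z)
u=np.array([np.cos(.077),np.sin(.077),0])
print((C(82,138,.18)-C(82,178,.165))@u,(C(710,71,.18)-C(710,108,.165))@u)
ticket.sign_off()
E
```

```text
0.01536987576086158 0.0140378809153875
the job is handed in; nothing more can be done
```

I filed the red pattern and shut the drawer, and the job is handed in at about 21 s of the 59 s allowed.

**Filing:** I gripped the red pattern by its tab, drew it straight up out of the stand, and lowered it into the empty slot. It met the drawer floor at the expected height with about 5 N, and I let go there. Pictures taken after release showed it upright between its neighbours.

**Shutting:** I pushed the drawer on its front panel, slowing to about 10–20 mm/s at the catch, which resisted with about 8 N. The catch then took over, and the drawer stopped firm when I pressed it with about 9 N.

**Last checks:**
- **Drawer:** the front stands 14–15 mm proud of the chest body, against a nominal 16 mm, which is within the camera's accuracy.
- **Other items:** the yellow pattern is still in the stand, and nothing else on the bench looks moved in the pictures. I compared these by eye and did not measure them.
- **Robot:** the arm is clear and touching nothing.

No check failed. While it held the 6 mm plate, the gripper reported an opening of about 3.6 mm. I put that down to a reading offset, because the grip held throughout. I could not see the red plate once the drawer was shut.

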